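Close a split trivet in a one-hand bar clamp

TASK

Two wooden trivets lie in the open jaws of two bar clamps on the dining table; one is already mended, the other is still in two halves. Pump the trigger of the clamp round the halves, squeezing handle and trigger together and letting go again, until both rubber jaw faces press firmly on the wood and the split is shut there on the table, without squashing the rubber flat. Finish holding on: keep that handle and trigger squeezed; do not push the bar or the far jaw by hand, and leave the other clamp, the mended trivet and the dishes as they are.

Things in the scene. Friction and masses are not known exactly. Their poses are not given: they have to be found in the camera images.
- clamp_a: Clamp A: black one-hand bar clamp with orange trigger, lying on its side, loose, 0.75 kg, 30 mm thick. Origin on the table under the housing, on the bar's centre line; x along the bar to the far jaw, +y the handle side, -y the jaws. Handle: x -38 to -14, y 16 to 117, z 2 to 28 mm. Trigger before it: 12 mm thick, y 14 to 76, z 4 to 26. Handle and near jaw are one piece. A and B are twins.
- grip_a (a point): Clamp A: where to take handle and trigger together from above (x -5, y 55, z 15 mm in its frame; moves with the handle). Squeeze along the clamp's x: 66 mm wide over handle and resting trigger, 39 mm when squeezed. Fingers closing equally slide the whole clamp up to 13 mm towards its far jaw per full squeeze: drag it back while gripped, or follow it.
- trigger_angle_a (a joint): Clamp A: trigger, 0 at rest, 0.40 rad fully squeezed (27 mm of closing at the grip place). A spring (3 to 6 N there) returns it when let go; once the jaws press, squeezing takes about 0.4 N more per newton of jaw force.
- jaw_travel_a (a joint): Clamp A: how far the bar is drawn in, m: the jaw faces are 0.150 minus this apart (0 to 0.045). The trigger draws it in about 22 mm per rad after up to 3.5 mm of free play; a ratchet of 3.5 mm teeth holds it on release, slipping back up to about 4 mm, so a full squeeze nets 3.5 or 7 mm. It cannot be let out again.
- nearface_a (a point): Clamp A: centre of the near jaw's rubber face (40 mm wide, 26 mm high), at x 42, y -64, z 15 mm in the clamp's frame when not squashed.
- near_squash_a (a joint): Clamp A: how far the near rubber face is squashed back, m: 0 = free, 0.003 = flat; 10 N per mm.
- far_squash_a (a joint): Clamp A: the same for the far jaw's rubber face, which stands at x = 192 mm minus the jaw travel, y -64, in the clamp's frame.
- bar_a: Clamp A: toothed dark steel bar (300 x 15 x 6 mm) with the far jaw (black, 26 x 104 x 30 mm); its origin is the clamp's origin moved along -x by the jaw travel.
- clamp_b: Clamp B: black one-hand bar clamp with orange trigger, lying on its side, loose, 0.75 kg, 30 mm thick. Origin on the table under the housing, on the bar's centre line; x along the bar to the far jaw, +y the handle side, -y the jaws. Handle: x -38 to -14, y 16 to 117, z 2 to 28 mm. Trigger before it: 12 mm thick, y 14 to 76, z 4 to 26. Handle and near jaw are one piece. A and B are twins.
- grip_b (a point): Clamp B: where to take handle and trigger together from above (x -5, y 55, z 15 mm in its frame; moves with the handle). Squeeze along the clamp's x: 66 mm wide over handle and resting trigger, 39 mm when squeezed. Fingers closing equally slide the whole clamp up to 13 mm towards its far jaw per full squeeze: drag it back while gripped, or follow it.
- trigger_angle_b (a joint): Clamp B: trigger, 0 at rest, 0.40 rad fully squeezed (27 mm of closing at the grip place). A spring (3 to 6 N there) returns it when let go; once the jaws press, squeezing takes about 0.4 N more per newton of jaw force.
- jaw_travel_b (a joint): Clamp B: how far the bar is drawn in, m: the jaw faces are 0.150 minus this apart (0 to 0.045). The trigger draws it in about 22 mm per rad after up to 3.5 mm of free play; a ratchet of 3.5 mm teeth holds it on release, slipping back up to about 4 mm, so a full squeeze nets 3.5 or 7 mm. It cannot be let out again.
- nearface_b (a point): Clamp B: centre of the near jaw's rubber face (40 mm wide, 26 mm high), at x 42, y -64, z 15 mm in the clamp's frame when not squashed.
- near_squash_b (a joint): Clamp B: how far the near rubber face is squashed back, m: 0 = free, 0.003 = flat; 10 N per mm.
- far_squash_b (a joint): Clamp B: the same for the far jaw's rubber face, which stands at x = 192 mm minus the jaw travel, y -64, in the clamp's frame.
- bar_b: Clamp B: toothed dark steel bar (300 x 15 x 6 mm) with the far jaw (black, 26 x 104 x 30 mm); its origin is the clamp's origin moved along -x by the jaw travel.
- half_near: Half of the split trivet that lies nearer to the clamp's handle: dark wood, 58 x 104 x 20 mm, grooved top, 0.1 kg. Origin: centre of its underside; x runs across the split, towards the other half. It lies flat in the jaws of clamp A or of clamp B.
- half_far: The other half, of the same size, next to the far jaw; the split faces of the two halves start 4 to 6 mm apart and are shut when the origins are 58 mm apart. Both halves together are 116 mm long.
- trivet_whole: The finished trivet, the same dark wood in one piece, 116 x 104 x 20 mm, lying slack in the other clamp. Origin: on its underside, 29 mm from the end that faces the near jaw, in the middle of its width; x along its 116 mm.
- thali: Bystander: steel compartment plate, 280 mm across, 20 mm high; origin at the centre of its underside.
- katori: Bystander: white ceramic bowl, 94 mm across, 42 mm high; origin at the centre of its underside.
- ghee_pot: Bystander: steel pot with a dark twist cap, 86 mm across, 99 mm high; origin at the centre of its underside.
- spoon_stand: Bystander: green plastic spoon stand with spoons, 86 mm across, 190 mm high with the spoons; origin at the centre of its underside.
Not all that is in view belongs to the job. Leave any purple or red look-alike of the half_near alone. Leave any green look-alike of the half_far alone.

How it is judged:
By the outcome, as a careful person would: the job done as asked, in the order asked, and still so for the second after the job is handed in, while the arm keeps its last pose, push and grip.
It also fails if it takes over 48 s, if anything falls off the work surface, if the arm or the gripper's body presses on something with over 40 N, if the wrist force passes 120 N, or if a joint passes its speed limit or range.

ROBOT

A 6-joint arm with a two-finger parallel gripper is mounted at the origin on the work surface. World frame = base frame: x ahead of the robot, y to its left, z up, the work surface at z = 0. Lengths are in m, angles in rad, forces in N, time in s.
With the tool pointing down it reaches from about 0.25 to 0.725 m from the base axis. Payload 4 kg.
Tool frame: the origin (TCP) lies on the front face of the gripper's body, between the roots of the fingers; the fingertips stand 73 mm ahead of it and the grasp point (between the pads) lies 54 mm ahead of it; z points along the fingers, y is the line along which they close (so a half turn about z gives the same grasp; the last joint's range is limited). The gripper opens to 85 mm and grips with 20 to 120 N. Pads are 22 mm wide; open, the fingers measure 114 mm over their backs; the gripper's body (76 mm by 85 mm) begins 54 mm behind the grasp point. The pads swing forward as they close: fully open they stand 13 mm farther back than shut.
Start: joints at [-1.147, 0.241, 0.005, 1.335, 0, 1.571], TCP at [0.206, -0.456, 0.304] pointing down, gripper open.
Joint ranges: [-2.72, 2.72], [-1.05, 1.87], [-1.09, 1.28], [-1.99, 2.15], [-1.42, 1.44], [-3.14, 3.14]. Speed limits (rad/s): [2.79, 2.79, 3.14, 3.14, 3.14, 3.14].

INTERFACE

Orientations are given as a unit quaternion [x, y, z, w].
In Python, from workcell import bot gives the robot as it stands. The module is installed in compiled form; this text tells all that it offers.
- The arm moves only by the tool step_arm, never from a script. Its argument "rows" is a list of rows, each a list of 2 entries, a list of its own where there are three numbers: the shift along the tool's x, y, z in mm, then the turn about the tool's z in degrees. A call has 1 to 12 rows; each row is the pose to reach, as a shift and turn from the pose commanded when the call began, along the tool's axes at that moment; what a row does not reach only later rows make up. A row lasts 1/8 s, in which the tool goes at most 62.5 mm and 10.7 degrees, less where a joint would pass 70% of its speed; a pose out of reach is approached as far as the arm can. A call with a gripper value outside its range is refused whole. "claw" is the gripper's target within -1 to 1 (shut at 1, half-way at 0, fully open at -1), set as the call begins (left out, the last holds). The fingers move at their own pace and stop on an object; the grip force is fixed at half the most. Time passes only in rows, so rows that repeat a pose let the fingers close. It gives the time, the measured TCP pose, the force, the opening and the grip force at its end, in the units of the state.
- bot.get_obs(): the state, without advancing time (a new reading comes with each control period).
- bot.camera(name): name is "scene" or "top" or "wrist"; returns (picture, depth): 480x640x3 uint8, red, green, blue; 480x640 float32, m along the optical axis (not along the pixel's ray), 0 where there is no reading.
- bot.camera_params(name): a dict with "fx", "fy", "cx", "cy" (pixels), "pose" (4x4, takes a point from camera to world coordinates). Camera axes: x right, y up, looking along -z (the intrinsics and any distortion apply to the point x, -y, -z); pixel columns grow to the right and rows downward; lengths in m; the calibration is good to about 2 mm. A picture is of the moment at which its call begins: read the wrist's pose just before it. camera_params takes no time and is no camera call; for the wrist camera it gives the pose at the moment of the call.
- bot.job_done(): hands the job in; it is judged then, once.
Trained networks look in the newest picture that a camera, given by its name, has taken for a name from the list of things; names that differ only in an ending like _2 or _b are one class to them, and where a whole thing is asked for, a point or a joint stands for the part that bears it (a point fixed in the world has none). Each returns a list of dicts, best first, with "score" (0 to 1); they miss things now and then, are a little off and sometimes report something else, mostly with a low value. They report only what shows in the picture. A call takes as long as a camera call. They do not tell look-alikes from the thing itself.
- bot.trace(target, camera): "pixels" (480x640 bool, what is visible of it) and "uv" ([column, row] in pixels, amid what is visible of it).
The state is a dict: "clock": time; "joint_pos": joint angles; "joint_vel": joint speeds; "tau": joint torques, N m; "eef_pos": TCP position; "tool_rot": TCP orientation; "ft_force": force on the tool from outside, world axes, zero at the start; "ft_torque": the same for the moment, N m; "grip_width": finger opening in m; "grasp_force": force on a finger pad.
Only numpy, scipy, OpenCV 4.12 (cv2) and the standard library are available. Lean on these libraries where they do the work, as an engineer would, in place of code of your own. Each camera call takes 0.05 s, during which the arm holds its last target. There are 200 camera calls.

## Working session

There is one attempt and no reset: what is moved stays moved. The work goes in short steps, Python scripts to look and compute and a tool call to move; the robot and the scene stay as the last step left them, time stands still between calls to the robot, and variables do not carry over. Pictures are saved under pics/ and viewed, at most 10 in all, crops included, and the job is handed in when it is done.

Besides the shell and the picture viewer there is one more tool, called as name([rows], argument=value, ...), one row to a line, values as JSON. step_arm: Moves the arm, as the interface text tells. Its arguments: {"type":"object","properties":{"rows":{"type":"array"},"claw":{"type":"number"}},"required":["rows"]}

```bash
mkdir -p pics
cat > h.py <<'E'
import numpy as np, cv2
from workcell import bot
def w(cam,u,v,d,p=None):
    p=p or bot.camera_params(cam)
    c=np.array([(u-p['cx'])/p['fx']*d,-(v-p['cy'])/p['fy']*d,-d,1.0])
    return (np.asarray(p['pose'])@c)[:3]
def cloud(cam,mask,dep,p=None):
    p=p or bot.camera_params(cam)
    v,u=np.nonzero(mask&(dep>0)); d=dep[v,u]
    c=np.stack([(u-p['cx'])/p['fx']*d,-(v-p['cy'])/p['fy']*d,-d,np.ones_like(d)])
    return (np.asarray(p['pose'])@c)[:3].T
def save(n,im): cv2.imwrite('pics/'+n,im[:,:,::-1])
E
python3 - <<'E'
from h import *
np.set_printoptions(precision=3,suppress=True)
im,d=bot.camera('top'); save('top.png',im)
for t in ['clamp_a','grip_a','trigger_angle_a','nearface_a','bar_a','half_near','half_far','trivet_whole']:
    for r in bot.trace(t,'top'):
        c=cloud('top',r['pixels'],d)
        print(t,round(r['score'],2),np.round(r['uv']),np.median(c,0),c.min(0),c.max(0))
p=bot.camera_params('top');print(p)
im,d=bot.camera('scene'); save('scene.png',im)
print(bot.get_obs())
E
```

```text
clamp_a 0.95 [330. 246.] [ 0.592 -0.037  0.026] [ 0.485 -0.121 -0.004] [0.799 0.067 0.037]
clamp_a 0.79 [244. 263.] [0.54  0.212 0.026] [ 0.44   0.127 -0.006] [0.763 0.324 0.038]
grip_a 0.89 [330. 247.] [ 0.594 -0.037  0.025] [ 0.483 -0.126 -0.007] [0.797 0.067 0.037]
grip_a 0.62 [245. 260.] [0.538 0.213 0.026] [ 0.437  0.126 -0.006] [0.759 0.328 0.038]
trigger_angle_a 0.67 [231. 264.] [0.53  0.256 0.024] [0.524 0.227 0.008] [0.538 0.284 0.032]
nearface_a 0.65 [331. 246.] [ 0.597 -0.035  0.025] [ 0.483 -0.121 -0.007] [0.808 0.071 0.037]
nearface_a 0.58 [351. 236.] [ 0.617 -0.099  0.028] [ 0.609 -0.118 -0.002] [ 0.631 -0.081  0.034]
bar_a 0.74 [331. 193.] [ 0.756 -0.037  0.021] [ 0.483 -0.099  0.004] [0.794 0.002 0.036]
bar_a 0.74 [227. 264.] [0.53  0.257 0.024] [ 0.524  0.229 -0.006] [0.541 0.284 0.032]
bar_a 0.55 [247. 203.] [0.712 0.214 0.021] [ 0.437  0.15  -0.004] [0.755 0.253 0.038]
half_near 0.79 [352. 226.] [ 0.657 -0.098  0.019] [ 0.622 -0.151 -0.002] [ 0.698 -0.042  0.028]
half_near 0.64 [377. 279.] [ 0.503 -0.169  0.019] [ 0.449 -0.226 -0.003] [ 0.56  -0.114  0.027]
half_fa
[... 492 characters left out ...]
14013, 'cx': 321.00845243509394, 'cy': 245.48179104577935, 'pose': array([[ 0.025,  0.984, -0.174,  0.371],
       [-1.   ,  0.025, -0.001, -0.01 ],
       [ 0.003,  0.174,  0.985,  1.298],
       [ 0.   ,  0.   ,  0.   ,  1.   ]])}
{'clock': 0.5, 'joint_pos': array([-1.147,  0.241,  0.005,  1.335,  0.   ,  1.571]), 'joint_vel': array([ 0.001, -0.001,  0.001,  0.002,  0.   , -0.001]), 'tau': array([ -0.   , -37.186,  25.246,   0.003,  -0.   ,   0.   ]), 'eef_pos': array([ 0.206, -0.456,  0.304]), 'tool_rot': array([ 0.978,  0.21 , -0.   , -0.   ]), 'ft_force': array([-0.77 , -0.264, -0.277]), 'ft_torque': array([ 0.051, -0.004,  0.063]), 'grasp_force': 0.0, 'grip_width': 0.08521604890473142}
```

View pics/top.png

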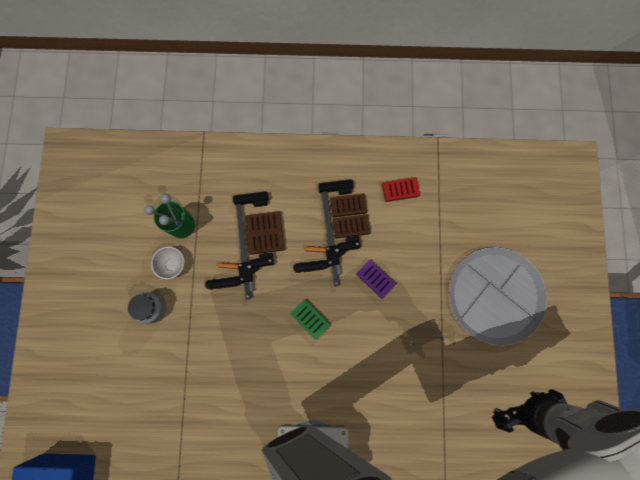

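View pics/scene.png

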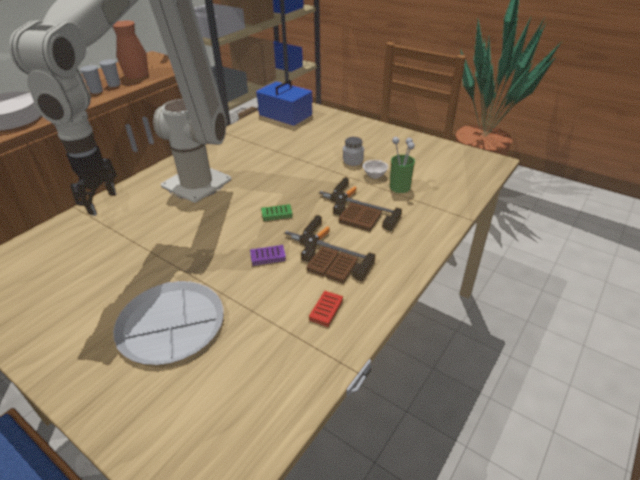

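Clamp around the two halves is the right-hand one (bar from (325,185) to (336,284), handle (311,267), trigger (318,250)). The left clamp holds the whole trivet. Next I'll fit the clamp's frame from the depth.

```bash
cat >> h.py <<'E'
def fit(cam,im,d,p,lo,hi,x0,trav=0.0,show=True):
    """2D clamp pose from orange trigger + dark pixels above table"""
    from scipy.optimize import minimize
    hsv=cv2.cvtColor(im,cv2.COLOR_RGB2HSV)
    P=cloud(cam,d>0,d,p); H=hsv[d>0].astype(int)
    box=(P[:,0]>lo[0])&(P[:,0]<hi[0])&(P[:,1]>lo[1])&(P[:,1]<hi[1])&(P[:,2]>0.008)
    dark=box&(H[:,2]<75)&((H[:,1]<90)|(H[:,2]<30)); org=box&(H[:,0]<16)&(H[:,1]>170)&(H[:,2]>120)
    return P,H,dark,org
E
python3 - <<'E'
from h import *
np.set_printoptions(precision=4,suppress=True)
im,d=bot.camera('top'); p=bot.camera_params('top')
P,H,dark,org=fit('top',im,d,p,(0.46,-0.14),(0.83,0.1),None)
print(dark.sum(),org.sum(),np.median(P[org],0),P[org].min(0),P[org].max(0))
# rectangles in plan: housing-frame
from scipy.optimize import minimize
D=P[dark][:,:2]
rects=[(-38,-14,16,117),(-100,200,-7.5,7.5),(192,218,-84,20),(-14,42,-84,16)]
def cost(x):
    c,s=np.cos(x[2]),np.sin(x[2]); q=(D-x[:2])@np.array([[c,-s],[s,c]])*1000
    ds=[np.hypot(np.maximum(np.maximum(a-q[:,0],q[:,0]-b),0),np.maximum(np.maximum(e-q[:,1],q[:,1]-f),0)) for a,b,e,f in rects]
    o=(P[org][:,:2]-x[:2])@np.array([[c,-s],[s,c]])*1000
    return np.minimum(np.min(ds,0),15).mean()+0.02*abs(np.median(o[:,1])-45)
for x0 in [(0.575,-0.04,0.1),(0.585,-0.045,0.05),(0.57,-0.04,0.15)]:
    r=minimize(cost,x0,method='Nelder-Mead',options=dict(initial_simplex=np.array(x0)+np.array([[0,0,0],[.02,0,0],[0,.02,0],[0,0,.1]])));x=r.x
    c,s=np.cos(x[2]),np.sin(x[2]);R=np.array([[c,-s],[s,c]])
    o=(P[org][:,:2]-x[:2])@R
    print(r.fun,x,'grip',x[:2]+R@[-.005,.055],'org in clamp',o.min(0),o.max(0))
print('bar pts',w('top',325,197,d[197,325]),w('top',336,280,d[280,336]))
p=bot.camera_params('wrist');print(p)
E
```

```text
1466 75 [0.5849 0.0111 0.0253] [ 0.5792 -0.0207  0.0177] [0.5906 0.0372 0.0306]
0.4264234214544782 [ 0.5671 -0.0409  0.1364] grip [0.5547 0.0129] org in clamp [0.0155 0.0178] [0.0324 0.0749]
0.4264217885799142 [ 0.5672 -0.0409  0.1365] grip [0.5547 0.0129] org in clamp [0.0155 0.0178] [0.0324 0.075 ]
0.4264231005882218 [ 0.5672 -0.0409  0.1365] grip [0.5547 0.0129] org in clamp [0.0155 0.0178] [0.0324 0.075 ]
bar pts [ 0.7419 -0.0171  0.0202] [ 0.4974 -0.0543  0.0164]
{'fx': 405.4700496230329, 'fy': 405.4700496230329, 'cx': 322.5605341636564, 'cy': 245.14618146416066, 'pose': array([[ 0.4112,  0.8802,  0.2368,  0.2659],
       [-0.9115,  0.397 ,  0.1071, -0.4297],
       [ 0.0002, -0.2599,  0.9656,  0.3752],
       [ 0.    ,  0.    ,  0.    ,  1.    ]])}
```

step_arm([
  [[45,-25,5],-6],
  [[95,-52,12],-13],
  [[145,-80,20],-20],
  [[195,-108,30],-27],
  [[245,-136,40],-34],
  [[295,-164,50],-41],
  [[345,-192,60],-48],
  [[395,-220,70],-56],
  [[445,-248,80],-64],
  [[490,-272,84],-70],
  [[511,-284,84],-74],
  [[511,-284,84],-74],
], claw=-1)

```text
clock: 2.05
eef_pos: [0.5554, 0.0148, 0.2195]
tool_rot: [0.653, 0.757, -0.0, 0.0]
ft_force: [-0.2, -0.7, 0.2]
grip_width: 0.0854
grasp_force: 0.0
```

Run:
```python
from h import *
np.set_printoptions(precision=4,suppress=True)
o=bot.get_obs();print(o['clock'],o['eef_pos'],o['tool_rot'],o['joint_pos'],o['ft_force'])
p=bot.camera_params('wrist')
im,d=bot.camera('wrist'); save('w1.png',im)
P,H,dark,org=fit('wrist',im,d,p,(0.4,-0.2),(0.83,0.2),None)
print(dark.sum(),org.sum(),np.median(P[org],0),P[org].min(0),P[org].max(0))
c,s=np.cos(.14),np.sin(.14);R=np.array([[c,-s],[s,c]])
for n,m in(('org',org),('dark',dark)):
    q=(P[m][:,:2]-[.567,-.041])@R
    for y in (.03,.04,.055,.065,.085,.1):
        k=abs(q[:,1]-y)<.004
        if k.any(): print(n,y,np.percentile(q[k,0],[2,98]),np.percentile(P[m][k,2],[5,50,95]))
```

```text
2.05 [0.5554 0.0148 0.2195] [ 0.6532  0.7572 -0.      0.    ] [ 0.0267  0.3984  0.0025  1.1749 -0.0001  1.4504] [-0.1611 -0.7422  0.1708]
85686 1322 [0.5842 0.0094 0.0263] [ 0.5789 -0.0237  0.0088] [0.5928 0.037  0.0295]
org 0.03 [0.0164 0.0281] [0.0144 0.0264 0.0279]
org 0.04 [0.0184 0.0301] [0.0143 0.0263 0.0281]
org 0.055 [0.021 0.033] [0.0128 0.0264 0.0281]
org 0.065 [0.023  0.0348] [0.0137 0.0264 0.028 ]
dark 0.03 [-0.0339 -0.0092] [0.025  0.0289 0.0302]
dark 0.04 [-0.0613 -0.0099] [0.0256 0.029  0.0307]
dark 0.055 [-0.0709  0.0636] [0.0303 0.2146 0.2186]
dark 0.065 [-0.0694  0.0606] [0.1771 0.2169 0.2345]
dark 0.085 [-0.0341 -0.0105] [0.0252 0.0289 0.0303]
dark 0.1 [-0.0341 -0.0098] [0.028  0.0294 0.0306]
```

View pics/w1.png

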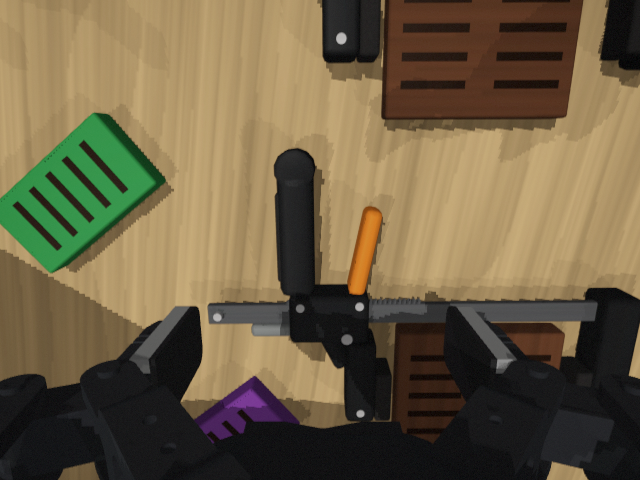

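The wrist view shows the handle at about (296,225) and the orange trigger at (367,250), between the open fingers. The 67 mm width and 28 mm height match the text. I'll descend.

step_arm([
  [[-2,3,30],0],
  [[-2,3,80],0],
  [[-2,3,120],0],
  [[-2,3,141],0],
  [[-2,3,141],0],
], claw=-1)

```text
clock: 2.72
eef_pos: [0.5557, 0.0104, 0.0774]
tool_rot: [0.655, 0.756, -0.002, -0.002]
ft_force: [-1.2, 0.1, -0.2]
grip_width: 0.0849
grasp_force: 0.0
```

step_arm([
  [[0,0,0],0],
  [[0,0,0],0],
], claw=-0.6)

```text
clock: 2.98
eef_pos: [0.5597, 0.0112, 0.0809]
tool_rot: [0.655, 0.756, 0.001, 0.002]
ft_force: [2.9, -1.5, -0.4]
grip_width: 0.0683
grasp_force: 1.3
```

step_arm([
  [[0,-4,0],0],
  [[0,-9,0],0],
  [[0,-13,0],0],
  [[0,-13,0],0],
], claw=0.15)

```text
clock: 3.48
eef_pos: [0.5468, 0.0103, 0.0815]
tool_rot: [0.654, 0.757, 0.002, 0.002]
ft_force: [1.1, 1.3, 8.5]
grip_width: 0.0373
grasp_force: 53.9
```

```bash
cat > look.py <<'E'
from h import *
import sys
np.set_printoptions(precision=4,suppress=True)
o=bot.get_obs();print(o['clock'],o['eef_pos'],o['tool_rot'],o['ft_force'],o['grip_width'],o['grasp_force'])
im,d=bot.camera('top'); save(sys.argv[1]+'.png',cv2.resize(im[150:310,230:430],(800,640))[:600])
p=bot.camera_params('wrist');im,d=bot.camera('wrist'); save(sys.argv[1]+'w.png',im)
E
python3 look.py a
```

```text
3.475 [0.5468 0.0103 0.0815] [0.6539 0.7566 0.0022 0.0019] [1.1451 1.2725 8.4657] 0.03729844531846407 53.93645504722372
```

View pics/aw.png

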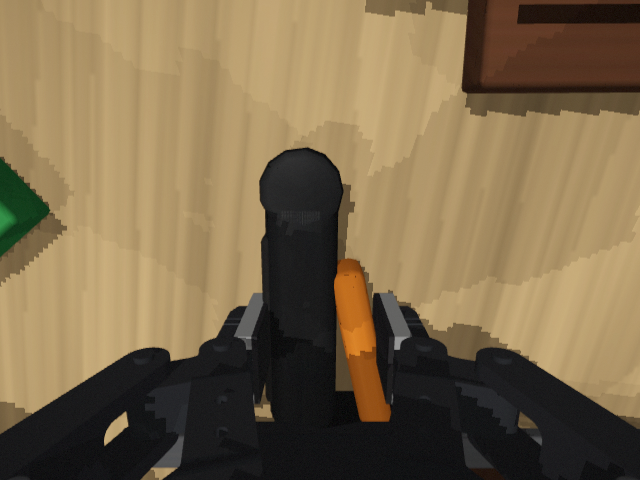

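Squeezed to the stop, with handle and trigger between the pads. I'll raise 3 mm, shift 2 mm outward, and pump.

step_arm([
  [[1,4,-1],0],
  [[2,9,-3],0],
  [[2,13,-3],0],
  [[2,13,-3],0],
], claw=-0.7)

```text
clock: 4.08
eef_pos: [0.5575, 0.0138, 0.0816]
tool_rot: [0.654, 0.756, -0.0, -0.0]
ft_force: [-0.5, 0.3, -0.5]
grip_width: 0.0726
grasp_force: 0.0
```

step_arm([
  [[0,-3,0],0],
  [[0,-9,0],0],
  [[0,-13,0],0],
  [[0,-13,0],0],
], claw=0.12)

```text
clock: 4.58
eef_pos: [0.5454, 0.0123, 0.0833]
tool_rot: [0.654, 0.757, 0.001, 0.001]
ft_force: [0.4, 2.7, 7.1]
grip_width: 0.0384
grasp_force: 30.0
```

step_arm([
  [[0,4,0],0],
  [[0,9,0],0],
  [[0,13,0],0],
  [[0,13,0],0],
], claw=-0.7)

```text
clock: 5.08
eef_pos: [0.5575, 0.0137, 0.0814]
tool_rot: [0.654, 0.756, -0.0, -0.0]
ft_force: [0.1, -0.7, -0.1]
grip_width: 0.0725
grasp_force: 0.0
```

```bash
python3 look.py b
```

```text
5.075 [0.5575 0.0137 0.0814] [ 0.6542  0.7563 -0.0004 -0.0004] [ 0.0832 -0.6948 -0.1108] 0.0724800305851013 0.0
```

View pics/b.png

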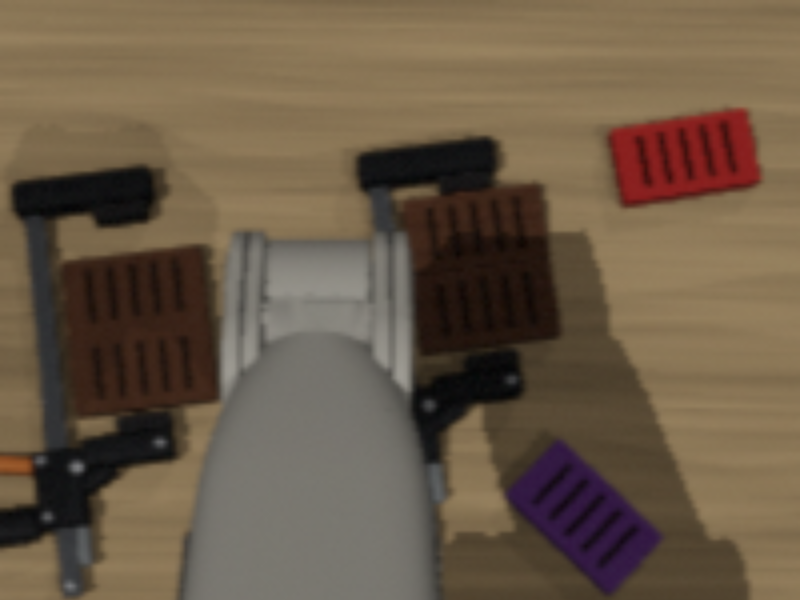

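The top crop shows clamp A's far pad at (465,188) touching the far half, and a gap between the near pad at (495,355) and the near half. I'll measure the jaw gap on both clamps, using clamp B as the reference.

```bash
cat > gap.py <<'E'
from h import *
np.set_printoptions(precision=1,suppress=True,linewidth=200)
im,d=bot.camera('top'); p=bot.camera_params('top'); M=np.linalg.inv(p['pose'])
def prof(o,th,y,z=.028,xs=np.arange(10,230,1.)):
    c,s=np.cos(th),np.sin(th); acc=0
    for yy in y+np.arange(-10,11,2.):
        X=np.stack([o[0]+(xs*c-yy*s)/1e3,o[1]+(xs*s+yy*c)/1e3,0*xs+z,0*xs+1])
        q=M@X; u=(p['cx']+p['fx']*q[0]/-q[2]).astype(np.float32); v=(p['cy']-p['fy']*q[1]/-q[2]).astype(np.float32)
        acc=acc+cv2.remap(im[:,:,0].astype(np.float32),u[None],v[None],cv2.INTER_LINEAR)[0]
    return xs,acc/11
def edges(x,g):
    th=55; k=np.nonzero((g[:-1]<th)!=(g[1:]<th))[0]
    return [(round(float(x[i]+(th-g[i])/(g[i+1]-g[i])),1),'v' if g[i+1]<g[i] else '^') for i in k]
for n,o,th in(('A',(.571,-.0405),.145),('B',(.525,.208),.14)):
    x,g=prof(o,th,-64); print(n,edges(x,g)); print(g[::3].astype(int))
E
python3 gap.py
```

```text
A [(151.0, '^'), (160.0, 'v'), (200.4, '^')]
[  9  12  15  15  12   9   7  11  11  15  28  39  29  33  35  33  28  27  28  29  29  29  29  28  28  30  31  30  31  34  36  34  33  35  33  29  27  27  30  35  40  50  51  50  53  54  53  55  59
  60  55  26  21  22  22  19  14  16  19  17  17  17  16  34  83 115 126 137 139 138 136 136 134 136]
B [(41.3, '^'), (52.2, 'v'), (78.7, '^'), (80.2, 'v'), (87.7, '^'), (99.7, 'v'), (149.5, '^'), (176.7, 'v'), (218.6, '^')]
[ 32  40  32  21  14  17  23  23  31  47  48  60  62  58  55  53  52  53  53  54  53  54  54  55  53  52  55  59  59  57  54  53  52  47  47  47  47  47  46  46  46  46  46  46  45  47  53  57  79
 114 123 125 123 122 118  87  33  11  17  19  19  15  11  16  16  15  15  15  15  32  79 111 116 120]
```

step_arm([
  [[0,-3,0],0],
  [[0,-9,0],0],
  [[0,-13,0],0],
  [[0,-13,0],0],
], claw=0.12)

```text
clock: 5.72
eef_pos: [0.5461, 0.0123, 0.0836]
tool_rot: [0.654, 0.757, 0.002, 0.001]
ft_force: [1.2, 2.1, 7.0]
grip_width: 0.0384
grasp_force: 27.6
```

```bash
python3 gap.py | grep -v '\[ '|grep -v '^  '
```

```text
A [(147.4, '^'), (155.3, 'v'), (196.2, '^')]
B [(41.1, '^'), (52.5, 'v'), (149.3, '^'), (176.7, 'v'), (218.6, '^')]
 114 123 125 124 122 118  87  32  11  17  19  19  15  10  14  17  16  15  14  15  32  80 111 117 120]
```

step_arm([
  [[0,4,0],0],
  [[0,9,0],0],
  [[0,13,0],0],
  [[0,13,0],0],
], claw=-0.7)

```text
clock: 6.28
eef_pos: [0.5574, 0.0137, 0.0814]
tool_rot: [0.654, 0.756, -0.0, -0.0]
ft_force: [0.6, -0.5, -0.2]
grip_width: 0.0729
grasp_force: 0.0
```

```bash
python3 gap.py; python3 look.py c
```

```text
A [(137.4, '^'), (140.7, 'v'), (145.8, '^'), (154.4, 'v'), (195.0, '^')]
[  9  11  11  14  13  10   7   8  12  12  13  24  34  33  29  28  28  29  30  30  30  29  28  29  31  30  30  34  35  34  33  35  34  30  28  27  29  29  29  34  38  47  52  55  54  54  57  61  58
  31  21  23  22  20  13  16  18  17  17  16  16  28  74 116 131 130 129 137 139 138 136 136 134 136]
B [(41.2, '^'), (52.0, 'v'), (77.4, '^'), (80.2, 'v'), (87.4, '^'), (100.3, 'v'), (149.8, '^'), (176.7, 'v'), (218.6, '^')]
[ 31  40  33  19  14  18  22  23  31  48  48  60  62  59  55  54  53  53  53  53  54  53  54  55  54  52  55  59  59  58  55  54  52  47  46  46  47  47  46  46  46  45  46  46  45  47  53  57  79
 114 123 125 123 122 118  87  33  11  16  19  18  14  12  15  16  16  16  15  15  31  79 111 117 120]
6.325 [0.5572 0.0137 0.0814] [ 0.6542  0.7563 -0.0005 -0.0005] [-0.546  -0.1359  0.723 ] 0.07267297290648586 0.0
```

View pics/c.png

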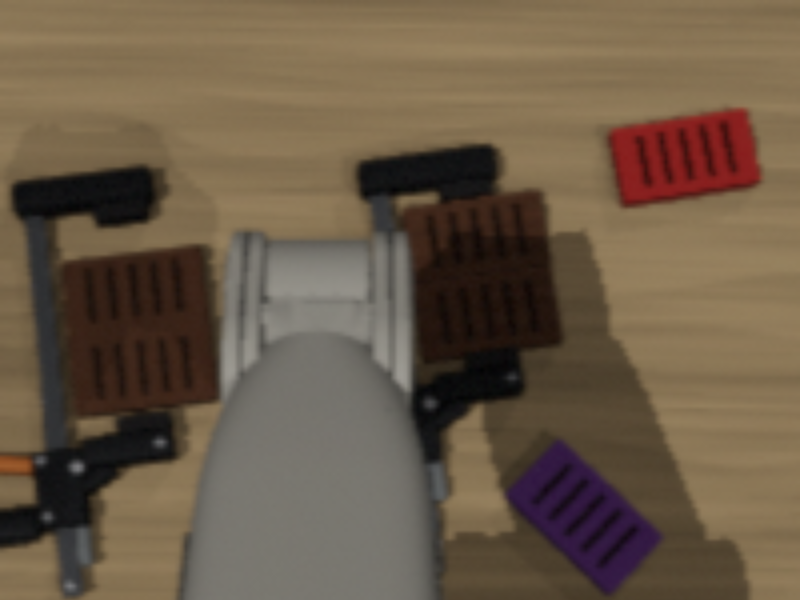

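Another ~7 mm was drawn in: the near pad at (495,355) is now almost on the near half and the split at about (480,270) has narrowed. From here I'll squeeze in small steps and watch the force.

step_arm([
  [[0,-2,0],0],
  [[0,-5,0],0],
  [[0,-5,0],0],
], claw=-0.25)

```text
clock: 6.8
eef_pos: [0.5521, 0.0133, 0.0823]
tool_rot: [0.654, 0.757, 0.0, -0.0]
ft_force: [-2.4, 1.3, 4.7]
grip_width: 0.0534
grasp_force: 8.8
```

step_arm([
  [[0,-3,0],0],
  [[0,-4,0],0],
  [[0,-4,0],0],
], claw=-0.1)

```text
clock: 7.18
eef_pos: [0.5497, 0.013, 0.0831]
tool_rot: [0.654, 0.757, 0.001, 0.001]
ft_force: [-0.9, 2.4, 6.1]
grip_width: 0.0468
grasp_force: 12.6
```

step_arm([
  [[0,-3,0],0],
  [[0,-4,0],0],
  [[0,-4,0],0],
], claw=0.05)

```text
clock: 7.55
eef_pos: [0.5468, 0.0125, 0.0839]
tool_rot: [0.654, 0.757, 0.002, 0.001]
ft_force: [0.5, 2.8, 9.2]
grip_width: 0.0406
grasp_force: 14.7
```

```bash
python3 gap.py
```

```text
A [(145.1, '^'), (153.1, 'v'), (191.7, '^')]
[ 14   7  11  13  13  11   8   8  11  11  13  23  33  33  27  27  29  30  29  29  29  28  29  31  30  30  31  34  36  33  33  35  33  29  28  30  39  50  51  51  49  50  53  54  53  54  57  59  48
  23  21  23  22  17  17  19  18  18  16  17  31  78 115 130 134 130 130 138 139 138 136 136 135 136]
B [(41.3, '^'), (52.3, 'v'), (149.8, '^'), (176.7, 'v'), (218.6, '^')]
[ 32  40  32  20  14  18  24  24  31  47  48  60  62  58  55  54  53  53  53  54  53  54  54  54  53  51  51  54  54  54  54  54  53  48  47  47  47  47  46  46  47  47  46  46  46  48  53  57  79
 115 123 125 123 122 118  87  33  11  16  19  20  15  11  14  16  16  15  15  14  32  80 111 117 120]
```

step_arm([
  [[0,-1,0],0],
  [[0,-1,0],0],
], claw=0.1)

```text
clock: 7.85
eef_pos: [0.5458, 0.0124, 0.0841]
tool_rot: [0.654, 0.757, 0.002, 0.001]
ft_force: [-0.9, 2.7, 11.2]
grip_width: 0.0384
grasp_force: 15.6
```

step_arm([
  [[0,4,0],0],
  [[0,9,0],0],
  [[0,14,0],0],
  [[0,14,0],0],
], claw=-0.7)

```text
clock: 8.35
eef_pos: [0.5575, 0.0136, 0.0813]
tool_rot: [0.654, 0.756, -0.0, -0.0]
ft_force: [-0.7, 0.2, 0.5]
grip_width: 0.0726
grasp_force: 0.0
```

```bash
python3 gap.py
python3 - <<'E'
from h import *
im,d=bot.camera('scene'); save('s2.png',cv2.resize(im[200:300,270:400],(780,600),interpolation=cv2.INTER_CUBIC))
E
```

```text
A [(136.5, '^'), (139.9, 'v'), (144.5, '^'), (152.5, 'v'), (192.6, '^')]
[  9  10  11  12  11  10   9  10  11  11  15  26  34  31  28  27  29  30  30  29  29  28  28  30  30  30  33  35  36  32  34  36  32  29  27  28  31  30  30  34  38  48  54  55  53  55  58  59  43
  21  21  22  22  16  17  19  18  17  17  16  24  61 109 126 133 130 130 137 139 138 136 136 134 136]
B [(41.3, '^'), (52.1, 'v'), (77.9, '^'), (80.4, 'v'), (88.0, '^'), (100.2, 'v'), (149.1, '^'), (176.7, 'v'), (218.6, '^')]
[ 32  41  32  20  15  19  22  22  30  48  48  60  61  58  55  53  52  53  53  54  53  53  54  55  53  52  54  60  59  58  55  54  52  47  46  46  46  46  46  46  46  46  46  46  45  47  53  57  79
 115 123 124 123 122 118  87  33  12  16  19  19  15  13  15  16  16  15  14  15  32  80 111 116 120]
```

View pics/s2.png

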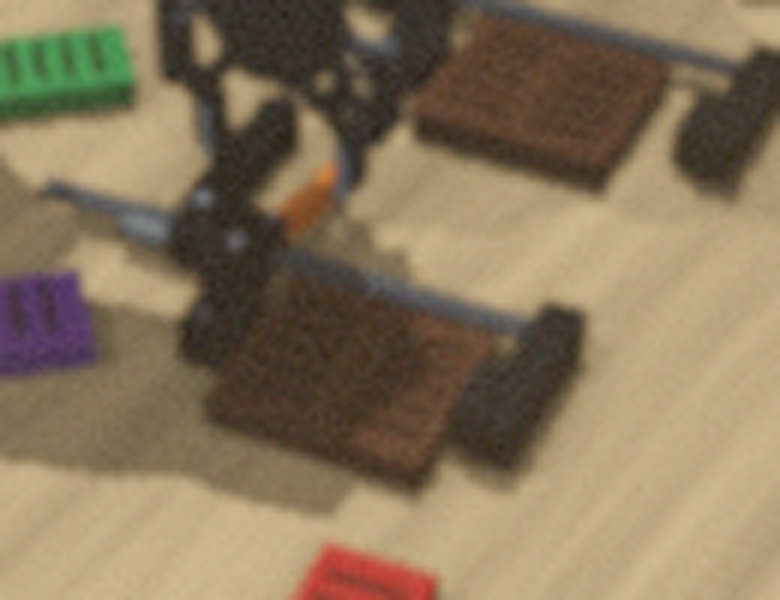

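The scene crop shows the halves nearly shut (seam about (365,330)), with both jaws at the wood: near (215,340) and far (480,400). I'll squeeze again gently and compare the forces.

step_arm([
  [[0,-2,0],0],
  [[0,-5,0],0],
  [[0,-5,0],0],
], claw=-0.25)

```text
clock: 8.82
eef_pos: [0.5514, 0.013, 0.0825]
tool_rot: [0.654, 0.757, -0.001, -0.001]
ft_force: [-4.7, -1.2, 6.5]
grip_width: 0.0536
grasp_force: 13.6
```

step_arm([
  [[0,-2,0],0],
  [[0,-2,0],0],
  [[0,-2,0],0],
], claw=-0.17)

```text
clock: 9.2
eef_pos: [0.5502, 0.013, 0.0829]
tool_rot: [0.654, 0.756, 0.0, -0.0]
ft_force: [-2.9, 1.0, 7.6]
grip_width: 0.0506
grasp_force: 9.0
```

step_arm([
  [[0,-2,0],0],
  [[0,-2,0],0],
  [[0,-2,0],0],
], claw=-0.1)

```text
clock: 9.57
eef_pos: [0.5489, 0.0128, 0.0833]
tool_rot: [0.654, 0.757, 0.001, 0.0]
ft_force: [-2.4, 0.7, 7.9]
grip_width: 0.0474
grasp_force: 12.4
```

```bash
python3 gap.py|grep ^A
```

```text
A [(146.1, '^'), (153.2, 'v'), (192.7, '^')]
```

step_arm([
  [[0,-2,0],0],
  [[0,-2,0],0],
  [[0,-2,0],0],
], claw=-0.03)

```text
clock: 10.0
eef_pos: [0.5476, 0.0126, 0.0836]
tool_rot: [0.654, 0.757, 0.001, 0.001]
ft_force: [-0.9, 1.9, 8.3]
grip_width: 0.0442
grasp_force: 14.0
```

step_arm([
  [[0,-2,0],0],
  [[0,-2,0],0],
  [[0,-2,0],0],
], claw=0.04)

```text
clock: 10.38
eef_pos: [0.5462, 0.0124, 0.084]
tool_rot: [0.654, 0.757, 0.002, 0.001]
ft_force: [0.2, 3.0, 9.1]
grip_width: 0.041
grasp_force: 14.0
```

```bash
python3 gap.py|grep ^A
```

```text
A [(145.6, '^'), (152.8, 'v'), (191.7, '^')]
```

The forces can't tell me whether the jaws are pressing yet. I'll finish the squeeze, let go, and look at the jaws from above with the wrist camera.

step_arm([
  [[0,-1,0],0],
  [[0,-1,0],0],
], claw=0.1)

```text
clock: 10.68
eef_pos: [0.5452, 0.0122, 0.0843]
tool_rot: [0.654, 0.756, 0.002, 0.001]
ft_force: [-1.3, 1.6, 11.6]
grip_width: 0.0388
grasp_force: 16.2
```

step_arm([
  [[0,4,0],0],
  [[0,9,0],0],
  [[0,14,0],0],
  [[0,14,0],0],
], claw=-0.85)

```text
clock: 11.18
eef_pos: [0.5576, 0.0137, 0.0815]
tool_rot: [0.654, 0.756, -0.0, -0.0]
ft_force: [0.4, -0.4, -0.7]
grip_width: 0.0792
grasp_force: 0.0
```

step_arm([
  [[0,0,-40],0],
  [[0,0,-90],0],
  [[-20,15,-135],0],
  [[-60,45,-140],0],
  [[-100,75,-140],0],
  [[-120,80,-140],0],
  [[-120,80,-140],0],
])

```text
clock: 12.05
eef_pos: [0.6535, -0.0948, 0.2207]
tool_rot: [0.655, 0.756, -0.001, -0.001]
ft_force: [-0.4, 0.8, -0.7]
grip_width: 0.0789
grasp_force: 0.0
```

```bash
python3 - <<'E'
from h import *
np.set_printoptions(precision=4,suppress=True)
o=bot.get_obs();print(o['clock'],o['eef_pos'],o['tool_rot'])
p=bot.camera_params('wrist')
im,d=bot.camera('wrist'); save('w3.png',im); np.savez('w3.npz',im=im,d=d,pose=p['pose'])
E
python3 gap.py|grep ^A
```

```text
12.05 [ 0.6535 -0.0948  0.2207] [ 0.6551  0.7556 -0.0006 -0.0011]
A []
```

View pics/w3.png

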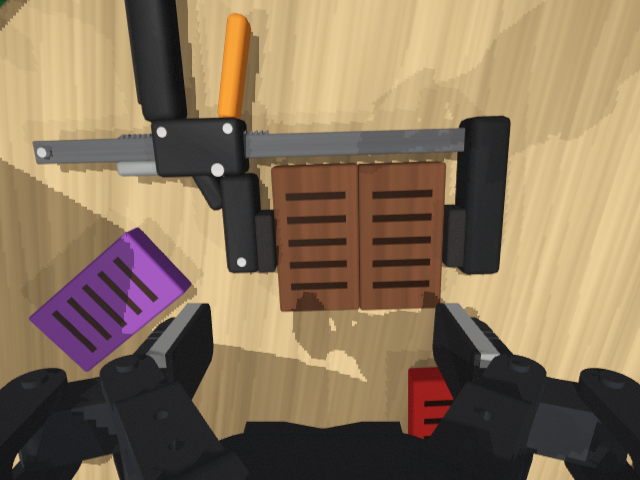

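The wrist view shows the split shut (seam at column 358). The near pad (275,240) and far pad (444,235) are right at the wood's ends. I'll measure the face gap in 3D.

Run:
```python
from h import *
np.set_printoptions(precision=1,suppress=True,linewidth=220)
z=np.load('w3.npz'); im,d=z['im'],z['d']; p=bot.camera_params('wrist'); p['pose']=z['pose']
V,U=np.mgrid[0:480,0:640]
c=np.stack([(U-p['cx'])/p['fx']*d,-(V-p['cy'])/p['fy']*d,-d,np.ones_like(d)],-1)
W=c@p['pose'].T
X=W[...,0]; Y=W[...,1]; Z=W[...,2]*1e3
# clamp angle from bar: world points of bar mid at cols 260, 455
def bar(u):
    k=[v for v in range(120,170) if im[v,u].max()<140 and 12<Z[v,u]<24]; return X[k,u].mean(),Y[k,u].mean()
a,b=bar(265),bar(450); th=np.arctan2(b[1]-a[1],b[0]-a[0]); print(a,b,th)
q=(X*np.cos(th)+Y*np.sin(th))*1e3
for v in range(215,266,10):
    for u in list(range(268,284,1))+list(range(438,450)): pass
    print(v,'near',[(u,int(im[v,u,0]),round(float(Z[v,u])),round(float(q[v,u]),1)) for u in range(271,281)])
    print(v,'far',[(u,int(im[v,u,0]),round(float(Z[v,u])),round(float(q[v,u]),1)) for u in range(438,448)])
```

```text
(np.float64(0.6077174046434387), np.float64(-0.04135072459285397)) (np.float64(0.7265386588889492), np.float64(-0.021767103765369458)) 0.16334730161304858
215 near [(271, 25, 28, 595.4), (272, 24, 26, 595.8), (273, 23, 22, 596.0), (274, 89, 20, 596.4), (275, 103, 21, 597.2), (276, 109, 22, 598.0), (277, 110, 21, 598.6), (278, 117, 21, 599.3), (279, 125, 23, 600.1), (280, 126, 20, 600.5)]
215 far [(438, 123, 22, 707.6), (439, 122, 23, 708.0), (440, 123, 21, 709.1), (441, 120, 23, 709.4), (442, 111, 22, 710.3), (443, 97, 20, 711.5), (444, 40, 19, 712.4), (445, 28, 24, 711.7), (446, 30, 25, 712.2), (447, 32, 27, 711.9)]
225 near [(271, 43, 30, 595.3), (272, 30, 30, 596.0), (273, 27, 26, 596.1), (274, 34, 20, 596.1), (275, 54, 22, 597.0), (276, 62, 20, 597.5), (277, 107, 22, 598.3), (278, 111, 23, 599.1), (279, 124, 22, 599.8), (280, 125, 21, 600.3)]
225 far [(438, 122, 21, 708.1), (439, 122, 21, 708.8), (440, 122, 21, 709.6), (441, 121, 21, 710.1), (442, 101, 21, 711.0), (443, 54, 20, 711.7), (444, 31, 23, 711.8), (445, 27, 23, 712.2), (446, 30, 26, 712.1), (447, 29, 29, 712.0)]
235 nea
[... 1155 characters left out ...]
)]
255 far [(438, 122, 22, 709.0), (439, 121, 21, 710.0), (440, 117, 21, 710.6), (441, 98, 20, 711.7), (442, 38, 21, 712.2), (443, 28, 23, 712.1), (444, 23, 25, 712.3), (445, 27, 27, 712.4), (446, 32, 29, 712.4), (447, 42, 30, 712.6)]
265 near [(271, 52, 31, 594.0), (272, 50, 32, 594.8), (273, 45, 32, 595.5), (274, 34, 30, 595.9), (275, 24, 28, 596.3), (276, 38, 21, 596.1), (277, 72, 21, 596.8), (278, 112, 22, 597.6), (279, 122, 21, 598.2), (280, 126, 22, 599.0)]
265 far [(438, 127, 22, 709.4), (439, 128, 22, 710.2), (440, 114, 22, 710.7), (441, 105, 20, 712.1), (442, 124, 2, 718.1), (443, 124, 2, 719.0), (444, 119, 2, 719.7), (445, 86, 28, 712.6), (446, 47, 30, 712.4), (447, 46, 31, 713.0)]
```

The faces measure 115.9 mm apart on 116 mm wood, so the jaws touch it at rest. I'll go back to the grip and squeeze in small static steps, averaging the force to find where pressing begins.

step_arm([
  [[40,-30,0],0],
  [[85,-60,0],0],
  [[115,-80,10],0],
  [[120,-80,60],0],
  [[120,-80,110],0],
  [[120,-80,140],0],
  [[120,-80,140],0],
])

```text
clock: 13.02
eef_pos: [0.5543, 0.0149, 0.0798]
tool_rot: [0.653, 0.757, -0.002, -0.003]
ft_force: [0.7, -0.2, 0.8]
grip_width: 0.0791
grasp_force: 0.0
```

step_arm([
  [[0,0,0],0],
  [[0,-2,0],0],
  [[0,-3,0],0],
  [[0,-3,0],0],
], claw=-0.4)

```text
clock: 13.52
eef_pos: [0.5552, 0.0143, 0.0839]
tool_rot: [0.654, 0.757, 0.002, 0.0]
ft_force: [-3.3, 4.7, 7.8]
grip_width: 0.0603
grasp_force: 9.3
```

```bash
cat > f.py <<'E'
from h import *
f=[];w_=[];g=[]
for i in range(4):
    bot.camera('top'); o=bot.get_obs(); f.append(o['grasp_force']); w_.append(o['grip_width']*1e3); g.append(o['ft_force'])
print(np.round(f,1),np.round(w_,1),np.mean(g,0).round(1),round(o['clock'],2))
E
python3 f.py; python3 gap.py | grep -A2 ^A
```

```text
[9.3 9.4 9.4 9.4] [59.9 60.  59.9 60.2] [-3.8  4.9  8.3] 13.72
A [(146.7, '^'), (153.0, 'v'), (192.6, '^')]
[ 11  10  10  11  11   9   8   9  12  13  14  24  33  32  26  25  27  28  27  27  27  26  27  29  29  28  31  34  36  33  34  35  32  26  25  25  28  28  28  30  36  47  50  50  49  52  57  60  47
  22  21  23  22  18  17  18  20  17  17  16  24  61 109 127 134 130 129 137 139 138 136 136 134 136]
```

step_arm([
  [[0,-2,0],0],
  [[0,-2,0],0],
  [[0,-2,0],0],
], claw=-0.3)

```text
clock: 14.15
eef_pos: [0.5537, 0.0139, 0.0841]
tool_rot: [0.654, 0.757, 0.002, 0.001]
ft_force: [-3.9, 4.0, 8.9]
grip_width: 0.0558
grasp_force: 10.9
```

```bash
python3 f.py; python3 gap.py | grep -A2 ^A
```

```text
[11. 11. 11. 11.] [55.6 56.1 56.1 56. ] [-3.6  4.4  8.8] 14.35
A [(146.3, '^'), (153.4, 'v'), (192.1, '^')]
[ 11  10  11  11  11  10   9   9  12  12  13  23  33  32  26  25  27  27  28  28  28  27  27  28  28  28  30  34  36  32  34  35  33  27  24  26  27  28  31  36  45  47  49  50  50  53  57  59  51
  23  21  23  22  17  17  18  18  18  17  16  27  70 112 127 134 130 130 137 140 138 136 136 135 136]
```

step_arm([
  [[0,-2,0],0],
  [[0,-2,0],0],
  [[0,-2,0],0],
], claw=-0.2)

```text
clock: 14.78
eef_pos: [0.5521, 0.0133, 0.0843]
tool_rot: [0.654, 0.756, 0.002, 0.001]
ft_force: [-3.8, 4.3, 8.6]
grip_width: 0.0512
grasp_force: 7.1
```

```bash
python3 f.py; python3 gap.py | grep -A2 ^A
```

```text
[7.1 7.1 7.1 7.1] [51.5 51.3 51.4 51.8] [-2.9  3.6  8.6] 14.97
A [(147.0, '^'), (154.1, 'v'), (193.8, '^')]
[ 13   8  10  11  10  10   9   8  10  12  13  20  32  32  28  25  25  28  28  27  27  26  26  26  29  27  28  34  36  34  33  35  34  28  25  26  28  30  35  46  47  46  49  52  50  50  57  60  55
  28  20  24  24  20  16  18  18  16  17  18  19  42  96 121 132 130 130 137 140 138 136 136 134 136]
```

step_arm([
  [[0,-2,-2],0],
  [[0,-2,-2],0],
  [[0,-2,-2],0],
], claw=-0.1)

```text
clock: 15.4
eef_pos: [0.5499, 0.0124, 0.085]
tool_rot: [0.654, 0.756, 0.001, 0.001]
ft_force: [-0.8, 1.7, 7.3]
grip_width: 0.0471
grasp_force: 11.4
```

```bash
python3 f.py; python3 gap.py | grep -A2 ^A
```

```text
[11.4 11.4 11.4 11.4] [47.3 47.  47.3 47. ] [-0.3  2.3  5.7] 15.6
A [(147.1, '^'), (154.0, 'v'), (193.2, '^')]
[ 12   9  11  10  10   9   8   9  11  11  13  21  32  32  27  26  25  28  28  27  27  27  27  28  28  28  29  34  36  34  33  34  34  28  26  25  27  31  36  46  47  46  47  50  50  51  57  59  55
  27  21  23  22  19  16  18  18  17  17  17  21  51 102 123 133 130 130 137 140 138 136 136 134 137]
```

step_arm([
  [[0,-2,-2],0],
  [[0,-2,-2],0],
  [[0,-2,-2],0],
], claw=-0.02)

```text
clock: 16.02
eef_pos: [0.5473, 0.0117, 0.0857]
tool_rot: [0.654, 0.756, 0.0, 0.001]
ft_force: [2.2, -1.1, -2.7]
grip_width: 0.0437
grasp_force: 12.0
```

```bash
python3 f.py; python3 gap.py | grep -A2 ^A
```

```text
[11.8 11.7 11.7 11.7] [43.4 43.6 43.8 43.8] [ 2.8 -0.4 -2.7] 16.23
A [(145.1, '^'), (151.6, 'v'), (190.8, '^')]
[  7  11  11  11  11   9   7   7  11  12  16  29  34  28  24  26  28  28  27  28  25  25  26  28  28  28  33  36  36  32  35  35  30  24  25  27  30  36  45  47  46  48  49  47  49  54  59  58  35
  21  23  23  20  16  18  18  17  17  16  19  42  96 119 131 134 131 130 138 140 138 136 136 135 137]
```

step_arm([
  [[0,-1,-1],0],
  [[0,-1,-1],0],
  [[0,-1,-1],0],
], claw=0.04)

```text
clock: 16.65
eef_pos: [0.5452, 0.0119, 0.0867]
tool_rot: [0.654, 0.756, -0.0, -0.0]
ft_force: [1.1, 0.0, -4.1]
grip_width: 0.0414
grasp_force: 12.5
```

```bash
python3 f.py; python3 gap.py | grep -A2 ^A
```

```text
[12.6 12.6 12.6 12.7] [40.9 41.  41.3 41.3] [ 0.7 -0.5 -3.9] 16.85
A [(144.0, '^'), (150.6, 'v'), (189.5, '^')]
[  8  11  11  10  10   8   7   9  12  12  20  31  32  27  25  26  28  28  27  27  26  26  28  29  28  29  34  36  35  33  35  34  28  24  25  27  31  35  46  47  46  48  49  49  51  57  60  53  25
  20  22  22  19  17  18  18  18  18  17  24  63 112 126 134 135 130 130 137 139 138 136 137 135 136]
```

Jaws and wood now move together when dragged, so both ends are in contact. I'll pin down the squash by comparing the jaw-body spacing now with the saved start pictures.

```bash
cat > t.py <<'E'
from h import *
np.set_printoptions(precision=1,suppress=True,linewidth=200)
z=np.load('w3.npz'); P3=z['pose'].copy(); p=bot.camera_params('wrist')
P1=P3.copy(); 
R=lambda q:__import__('scipy.spatial.transform',fromlist=['Rotation']).Rotation.from_quat(q).as_matrix()
R1,R3=R([.6532,.7572,0,0]),R([.6551,.7556,-.0006,-.0011]); t1,t3=np.array([.5554,.0148,.2195]),np.array([.6535,-.0948,.2207])
P1[:3,:3]=R1@R3.T@P3[:3,:3]; P1[:3,3]=t1+R1@R3.T@(P3[:3,3]-t3)
def ray(P,u,v,h):
    dr=P[:3,:3]@np.array([(u-p['cx'])/p['fx'],-(v-p['cy'])/p['fy'],-1]); s=(h-P[2,3])/dr[2]; return (P[:3,3]+s*dr)*1e3
def dist(a,b): return np.hypot(*(a-b)[:2])
i1=cv2.imread('pics/w1.png')[:,:,::-1]; i3=z['im']
def riv(im,u,v):
    g=im[v-8:v+9,u-8:u+9].astype(float).min(2); g=np.clip(g-130,0,None); y,x=np.mgrid[-8:9,-8:9]
    return u+(g*x).sum()/g.sum(), v+(g*y).sum()/g.sum()
for n,im,P,tail,hs in(('w1',i1,P1,(218,317),[(300,309),(360,307),(347,340),(361,413)]),('w3',i3,P3,(42,152),[(162,132),(228,128),(218,170),(241,262)])):
    T=ray(P,*riv(im,*tail),.020); print(n,'tail',T,[ (np.round(ray(P,*riv(im,*h),.031),1),round(dist(T,ray(P,*riv(im,*h),.031)),2)) for h in hs])
E
python3 t.py
cat > jd.py <<'E'
import gap, sys
from gap import *
def jd(o,th,y=-75):
    x,g=prof(o,th,y,xs=np.arange(-30,235,1.)); 
    r=np.round(g[::2]).astype(int); return edges(x,g),r
print('now A',jd((.571,-.0405),.16)); print('now B',jd((.525,.208),.14))
gap.im=cv2.imread('pics/top.png')[:,:,::-1]
print('start A',jd((.571,-.0405),.15)); print('start B',jd((.525,.208),.14))
E
python3 jd.py | sed -n '/now A/,$p'
```

```text
w1 tail [488.9 -58.2  20. ] [(array([nan, nan, nan]), np.float64(nan)), (array([588. , -30.3,  31. ]), np.float64(102.99)), (array([nan, nan, nan]), np.float64(nan)), (array([ 603.3, -115.3,   31. ]), np.float64(127.9))]
w3 tail [463. -67.  20.] [(array([544.6, -42.4,  31. ]), np.float64(85.28)), (array([585. , -34.4,  31. ]), np.float64(126.29)), (array([580.8, -60.6,  31. ]), np.float64(117.98)), (array([ 601.4, -119.7,   31. ]), np.float64(148.12))]
now A ([(3.0, 'v'), (142.2, '^'), (149.5, 'v'), (188.4, '^')], array([ 82,  82,  83,  83,  83,  82,  83,  85,  85,  85,  84,  84,  83,  82,  81,  78,  67,  42,  20,  10,  10,  13,  16,  21,  29,  25,  18,  11,  10,   9,  10,  12,  12,  13,  18,  25,  32,  34,
        32,  29,  27,  28,  28,  29,  29,  29,  29,  29,  29,  28,  28,  29,  30,  30,  30,  30,  29,  31,  33,  35,  36,  36,  33,  32,  34,  35,  33,  30,  28,  27,  29,  32,  38,  41,  43,  47,
        51,  51,  50,  50,  50,  52,  54,  54,  54,  55,  55,  57,  60,  59,  53,  35,  22,  21,  23,  24,  23,  21,  18,  18,  19,  19,  19,  19,  18,  17,  17,  18,  26,  48,  86, 116,
[... 2103 characters left out ...]
,  58,  44,  34,  26,  23,  23,  27,  28,  29,  33,  40,  54,  55,  50,  59,  63,
        63,  61,  55,  52,  50,  50,  49,  49,  49,  49,  50,  50,  50,  49,  50,  50,  50,  51,  50,  49,  50,  54,  59,  62,  63,  63,  64,  64,  64,  63,  60,  54,  51,  50,  50,  50,  51,  52,
        51,  50,  49,  50,  49,  49,  50,  50,  50,  50,  50,  52,  56,  61,  64,  69,  85, 110, 130, 141, 146, 146, 145, 144, 142, 140, 131, 100,  63,  38,  32,  34,  33,  30,  26,  22,  18,  15,
        18,  20,  21,  21,  21,  20,  19,  19,  22,  32,  54,  88, 114, 127, 133, 138, 140, 140, 138]))t.py:14: RuntimeWarning: invalid value encountered in scalar divide
  return u+(g*x).sum()/g.sum(), v+(g*y).sum()/g.sum()
```

step_arm([
  [[0,2,0],0],
  [[0,3,0],0],
  [[0,3,0],0],
], claw=-0.1)

```text
clock: 17.32
eef_pos: [0.5474, 0.0127, 0.0864]
tool_rot: [0.654, 0.756, -0.001, -0.001]
ft_force: [-2.8, 1.7, -3.1]
grip_width: 0.0471
grasp_force: 12.2
```

```bash
python3 f.py; python3 jd.py | grep -A1 'now A'
```

```text
[12.2 12.1 12.  12. ] [47.3 47.3 47.2 47. ] [-2.5  1.1 -3.3] 17.52
now A ([(2.5, 'v'), (132.8, '^'), (134.7, 'v'), (141.1, '^'), (149.5, 'v'), (189.3, '^')], array([ 82,  83,  84,  83,  82,  81,  82,  85,  86,  85,  85,  84,  83,  82,  81,  76,  62,  36,  16,   8,  10,  13,  17,  22,  28,  23,  17,  12,  10,   9,  11,  12,  13,  14,  18,  27,  33,  34,
        32,  29,  27,  27,  28,  29,  29,  29,  30,  30,  30,  29,  28,  29,  30,  31,  30,  30,  31,  31,  33,  36,  36,  36,  33,  33,  35,  36,  35,  32,  28,  27,  27,  29,  31,  32,  35,  42,
```

step_arm([
  [[0,4,0],0],
  [[0,5,0],0],
  [[0,5,0],0],
], claw=-0.35)

```text
clock: 17.95
eef_pos: [0.5539, 0.013, 0.0871]
tool_rot: [0.654, 0.756, 0.0, 0.0]
ft_force: [-1.8, 0.8, -2.1]
grip_width: 0.0576
grasp_force: 3.7
```

```bash
python3 f.py; python3 jd.py | grep -A1 'now A'
```

```text
[3.6 3.5 3.5 3.5] [57.4 57.6 57.7 57.7] [-1.1  0.1 -1.8] 18.15
now A ([(2.8, 'v'), (134.5, '^'), (138.7, 'v'), (142.3, '^'), (151.1, 'v'), (190.7, '^')], array([ 81,  82,  83,  83,  83,  82,  82,  85,  86,  85,  84,  84,  83,  82,  81,  77,  65,  39,  18,   9,   9,  12,  18,  23,  29,  24,  17,  12,  11,  11,  12,  12,  12,  12,  16,  23,  31,  34,
        33,  30,  28,  28,  28,  29,  30,  30,  29,  29,  29,  28,  28,  28,  29,  30,  30,  30,  30,  30,  32,  35,  36,  36,  34,  33,  35,  35,  35,  33,  30,  28,  27,  28,  30,  31,  31,  32,
```

step_arm([
  [[0,1,0],0],
  [[0,2,0],0],
  [[0,2,0],0],
], claw=-0.48)

```text
clock: 18.58
eef_pos: [0.5562, 0.0132, 0.0875]
tool_rot: [0.654, 0.756, 0.0, 0.001]
ft_force: [-0.6, -1.3, 2.3]
grip_width: 0.0633
grasp_force: 2.8
```

```bash
python3 f.py; python3 jd.py | grep -A1 'now A'
```

```text
[2.7 2.7 2.6 2.5] [63.2 63.5 63.1 63.3] [ 0.4 -1.9  1.9] 18.77
now A ([(2.8, 'v'), (142.7, '^'), (151.0, 'v'), (190.5, '^')], array([ 81,  82,  83,  83,  82,  82,  83,  85,  85,  85,  84,  84,  83,  82,  81,  77,  65,  39,  18,  10,  11,  12,  17,  23,  29,  23,  17,  11,   8,   9,  11,  13,  13,  12,  16,  23,  31,  34,
        33,  30,  27,  27,  28,  30,  31,  30,  29,  29,  30,  29,  29,  29,  30,  31,  31,  30,  28,  29,  31,  34,  35,  36,  35,  33,  35,  35,  35,  33,  29,  28,  27,  27,  29,  30,  30,  30,
```

Unloading shows a spring of about 3 N and a drawn-in distance of about 2.4 mm from rest to a 41 mm grip. At 41 mm each pad is therefore squashed about 1.7–2 mm (17–20 N), which is firm but not flat. I'll squeeze to 41 mm and hold.

step_arm([
  [[0,-2,0],0],
  [[0,-5,0],0],
  [[0,-8,0],0],
  [[0,-10,0],0],
  [[0,-10,0],0],
  [[0,-10,0],0],
], claw=0.04)

```text
clock: 19.58
eef_pos: [0.5472, 0.0126, 0.0883]
tool_rot: [0.654, 0.756, 0.002, 0.001]
ft_force: [1.1, 0.9, 6.1]
grip_width: 0.0411
grasp_force: 12.4
```

```bash
python3 f.py; python3 jd.py | grep -A1 'now [AB]'; python3 look.py z
```

```text
[12.4 12.5 12.5 12.5] [41.  41.4 41.3 40.9] [1.  1.  6.9] 19.77
now A ([(3.3, 'v'), (132.9, '^'), (136.3, 'v'), (141.9, '^'), (150.6, 'v'), (189.0, '^')], array([ 82,  82,  83,  83,  82,  82,  83,  85,  86,  85,  84,  84,  84,  82,  81,  78,  68,  46,  23,  11,  10,  13,  16,  20,  29,  25,  17,  11,   9,  10,  11,  12,  12,  13,  16,  24,  31,  34,
        33,  30,  26,  27,  28,  30,  31,  30,  30,  30,  30,  30,  29,  29,  30,  30,  31,  31,  31,  32,  33,  36,  36,  36,  34,  33,  35,  36,  36,  33,  30,  28,  28,  29,  32,  39,  44,  49,
--
now B ([(0.4, 'v'), (13.0, '^'), (14.3, 'v'), (36.5, '^'), (37.8, 'v'), (41.3, '^'), (49.6, 'v'), (150.1, '^'), (177.8, 'v'), (218.3, '^')], array([142, 145, 146, 145, 143, 141, 139, 138, 137, 136, 136, 136, 135, 129, 104,  63,  32,  24,  28,  32,  41,  50,  57,  43,  33,  25,  22,  23,  27,  29,  30,  32,  39,  53,  54,  50,  58,  62,
        62,  60,  54,  50,  49,  49,  49,  49,  49,  49,  49,  49,  49,  49,  49,  50,  50,  49,  48,  47,  47,  49,  51,  54,  54,  54,  54,  54,  54,  54,  50,  46,  44,  43,  43,  43,  43,  44,
19.825 [0.5472 0.0126 0.0883] [0.654  0.7565 0.0018 0.001 ] [0.3842 1.4298 6.4665] 0.04119667906439868 12.458949484862387
```

View pics/z.png

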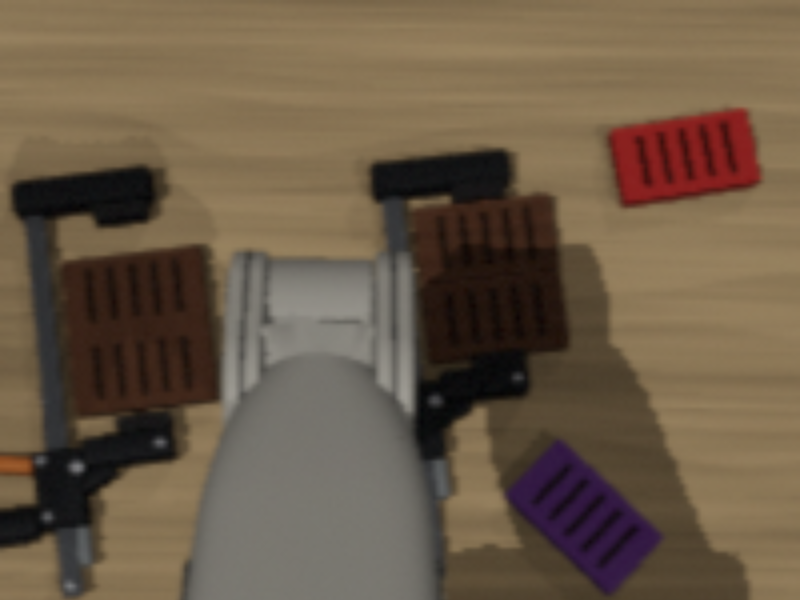

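The last crop shows clamp A's pads, far (475,188) and near (497,360), tight on the shut trivet. Clamp B and its trivet haven't moved, and the squeeze is held at a steady 12.5 N. Handing in.

```bash
python3 -c "
from workcell import bot
print(bot.job_done())"
```

```text
the job is handed in; nothing more can be done
None
```

I handed the job in at about 20 s with clamp A pumped shut on the split trivet and its handle and trigger still squeezed. The split is closed and both rubber faces are pressing, by my estimate squashed about 1.7–2 mm of the 3 mm, and the other clamp, the mended trivet and the dishes were not touched.

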